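# Set the coffee cups on their saucers

## Task

Lay out the coffee set: stand each of the three white cups with handles upright in the middle of its own saucer, the small cup on the small saucer, the medium cup on the medium one and the large cup on the large one. Set the cups down gently, leave the saucers where they are, and do not disturb the handleless beaker, the spice jars or the red carton.

Things in the scene. Friction and masses are not known exactly. Their poses are not given: they have to be found in the camera images.
- cup_small: the small of three white ceramic cups with a handle: 40 mm across at the rim, 52 mm high, wall 3.5 mm, foot 28 mm across, nearly upright wall from 21 mm up (38 to 40 mm). Loose, upright, about 150 g. Origin: centre of the underside, z up. The loop handle (6 mm thick) stands out 20 mm along the cup's +y, 19 to 45 mm up; the +x and -x sides are plain to grip
- cup_medium: the medium of three white ceramic cups with a handle: 52 mm across at the rim, 66 mm high, wall 3.5 mm, foot 36 mm across, nearly upright wall from 26 mm up (49 to 52 mm). Loose, upright, about 168 g. Origin: centre of the underside, z up. The loop handle (6 mm thick) stands out 20 mm along the cup's +y, 24 to 57 mm up; the +x and -x sides are plain to grip
- cup_large: the large of three white ceramic cups with a handle: 64 mm across at the rim, 82 mm high, wall 3.5 mm, foot 46 mm across, nearly upright wall from 33 mm up (61 to 64 mm). Loose, upright, about 186 g. Origin: centre of the underside, z up. The loop handle (6 mm thick) stands out 20 mm along the cup's +y, 30 to 71 mm up; the +x and -x sides are plain to grip
- saucer_small: the small of three round white ceramic saucers, 90 mm in diameter, rim 13 mm high, with a flat floor of about 54 mm diameter in the middle, 5 mm above the worktop. Loose on the worktop, 300 g. Origin: centre of the underside; z up
- saucer_medium: the medium of three round white ceramic saucers, 115 mm in diameter, rim 13 mm high, with a flat floor of about 66 mm diameter in the middle, 5 mm above the worktop. Loose on the worktop, 300 g. Origin: centre of the underside; z up
- saucer_large: the large of three round white ceramic saucers, 140 mm in diameter, rim 13 mm high, with a flat floor of about 78 mm diameter in the middle, 5 mm above the worktop. Loose on the worktop, 300 g. Origin: centre of the underside; z up
- tumbler: bystander: a white ceramic beaker without a handle, 54 mm across, 75 mm high, stands among the cups; loose. Origin: centre of the underside; z up
- jar_front: bystander: a glass spice jar with a turquoise screw cap, 42 mm across, 108 mm high, stands among the cups; loose. Origin: centre of the underside; z up
- jar_side: bystander: a glass spice jar with a pink screw cap, 42 mm across, 108 mm high, stands left of the saucers; loose. Origin: centre of the underside; z up
- tea_carton: bystander: a small dark red carton, 102 x 53 x 60 mm high, stands behind the saucers; loose. Origin: centre of the underside; z up

How it is judged (in metres and radians):
At the end, for the whole second after the job is handed in: Each cup stands upright (within 0.1 rad) and at rest on the flat floor of the saucer of its own size, its axis within 12 mm of the saucer's centre; each saucer is level and within 30 mm of where it began; beaker, two jars and red carton upright and within 30 mm of where they began; all released (horizontal distance between cup_small and saucer_small below 0.012 m and z of cup_small in the frame of saucer_small between 0.002 and 0.008 m and angle between each of cup_small, saucer_small, cup_medium, saucer_medium, cup_large, saucer_large, tumbler, jar_front, jar_side, tea_carton's own z axis and vertical below 0.1 rad and distance of each of saucer_small, saucer_medium, saucer_large, tumbler, jar_front, jar_side, tea_carton from where it was at the start of the episode below 0.03 m and linear speed of each of cup_small, cup_medium, cup_large below 0.02 m/s and angular speed of each of cup_small, cup_medium, cup_large below 0.2 rad/s and horizontal distance between cup_medium and saucer_medium below 0.012 m and z of cup_medium in the frame of saucer_medium between 0.002 and 0.008 m and horizontal distance between cup_large and saucer_large below 0.012 m and z of cup_large in the frame of saucer_large between 0.002 and 0.008 m); the robot touches nothing.
It fails at once if a bystander (beaker, spice jar or red carton) is shifted by more than 30 mm or knocked over ((distance of tumbler from where it was at the start of the episode above 0.03 m or angle between tumbler's own z axis and vertical above 0.35 rad) or (distance of jar_front from where it was at the start of the episode above 0.03 m or angle between jar_front's own z axis and vertical above 0.35 rad) or (distance of jar_side from where it was at the start of the episode above 0.03 m or angle between jar_side's own z axis and vertical above 0.35 rad) or (distance of tea_carton from where it was at the start of the episode above 0.03 m or angle between tea_carton's own z axis and vertical above 0.35 rad)).
It fails at once if a saucer is shifted by more than 30 mm (distance of any of saucer_small, saucer_medium, saucer_large from where it was at the start of the episode above 0.03 m).
It fails at once if a cup is dropped (falls about 20 mm or more) or thrown ((contact force between cup_small and the fingers below 0.05 N and linear speed of cup_small above 0.6 m/s) or (contact force between cup_medium and the fingers below 0.05 N and linear speed of cup_medium above 0.6 m/s) or (contact force between cup_large and the fingers below 0.05 N and linear speed of cup_large above 0.6 m/s)).
It fails at once if a cup is tipped over (angle between any of cup_small, cup_medium, cup_large's own z axis and vertical above 1 rad).
It also fails if it takes over 88 s, if anything falls off the work surface, if the arm or the gripper's body presses on something with over 40 N, if the wrist force passes 120 N, or if a joint passes its speed limit or range.

## Robot

A 6-joint arm with a two-finger parallel gripper is mounted at the origin on a cart in front of the work surface, level with it; the furniture and walls round the work are solid. World frame = base frame: x ahead of the robot, y to its left, z up, the work surface at z = 0. Lengths are in m, angles in degrees, forces in N, time in s.
With the tool pointing down it reaches from about 0.3 to 0.75 m from the base axis. Payload 8.5 kg.
Tool frame: the origin (TCP) lies on the centre line of the jaws, within the pads' length; the fingertips stand 11 mm ahead of it and the grasp point (between the pads) lies 8 mm behind it; x points along the fingers, y is the direction in which the jaws open and shut, and the axes are right-handed (so a half turn about x gives the same grasp; the last joint's range is limited). The gripper opens to 85 mm and grips with 20 to 120 N. Pads are 22 mm wide; open, the fingers measure 114 mm over their backs; the gripper's body (76 mm by 85 mm) begins 54 mm behind the grasp point. The pads swing forward as they close: fully open they stand 13 mm farther back than shut.
Start: joints at [53.44, 21.807, 74.336, -0, 83.858, -12.336], TCP at [0.226, 0.502, 0.242] pointing down, gripper open.
Joint ranges: [-178.18, 178.18], [-50.72, 133.34], [12.68, 142.11], [-81.47, 261.47], [9.98, 163.14], [-165.26, 165.26]. Speed limits (degrees/s): [136.94, 136.94, 180, 180, 180, 180].

## Interface

Orientations are given as a 3x3 rotation matrix whose columns are the frame's x, y, z axes.
In Python, from rig import env gives the robot as it stands.
- The arm moves only by the tool carry_out, never from a script. Its argument "motion" is a list that holds one entry, the list of rows, each a list of 7 numbers: the shift along the tool's x, y, z in cm, then the turn, a rotation vector about the tool's x, y, z in rad, then the finger opening in cm, from 0 to 8.54. A call has 1 to 5 rows; each row is the pose to reach, as a shift and turn from the pose commanded when the call began, along the tool's axes at that moment; what a row does not reach only later rows make up. A row lasts 1/12 s, in which the tool goes at most 41.7 mm and 7.16 degrees, less where a joint would pass 70% of its speed; a pose out of reach is approached as far as the arm can. A call with a gripper value outside its range is refused whole. The fingers move at their own pace and stop on an object; "grip_force" is the grip in N (left out, the last holds). Time passes only in rows, so rows that repeat a pose let the fingers close. It gives the time, the measured TCP pose, the force and the opening at its end, in the units of the state.
- env.observe(): the state, without advancing time (a new reading comes with each control period).
- env.get_image(name): name is "side" or "top"; returns a dict with "image" (400x640x3 uint8, red, green, blue), "fov_y" (degrees; the focal length in pixels is half the picture's height over the tangent of half this angle, whatever the lens; pixels are square), "cx", "cy" (the principal point, pixels), "k1" (the pictures are not rectified: a ray, as slopes to the right and down, at radius r is drawn at 1 + k1 r^2 times it, then the intrinsics apply), "R" (3x3) and "t" (3): a world point X has camera coordinates R X + t. Camera axes: x right, y down, z forward; pixel columns grow to the right and rows downward; lengths in m; the calibration is good to about 2 mm. A picture is of the moment at which its call begins. There is no depth.
- env.close_job(): hands the job in, once; it reports no verdict.
The state is a dict: "time_s": time; "q": joint angles; "qvel": joint speeds; "joint_efforts": joint torques, N m; "position": TCP position; "tool_rot": TCP orientation; "ft_force": force on the tool from outside, world axes, zero at the start; "wrist_torque": the same for the moment, N m; "grip_width": finger opening in m.
Only numpy, scipy, OpenCV 4.12 (cv2) and the standard library are available. Lean on these libraries where they do the work, as an engineer would, in place of code of your own. Each camera call takes 0.05 s, during which the arm holds its last target. There are 200 camera calls.

## Working session

There is one attempt and no reset: what is moved stays moved. The work goes in short steps, Python scripts to look and compute and a tool call to move; the robot and the scene stay as the last step left them, time stands still between calls to the robot, and variables do not carry over. Pictures are saved under pics/ and viewed, on a budget of 14 in all, crops included, one or two more only if the job needs it, and the job is handed in when it is done.

Besides the shell and the picture viewer there is one more tool, called after ">>>" as name(argument=value, ...), one argument or row to a line, values as JSON. carry_out: Moves the arm, as the interface text tells. Its arguments: {"type":"object","properties":{"motion":{"type":"array","items":{"type":"array","items":{"type":"array","items":{"type":"number"}}}},"grip_force":{"type":"number"}},"required":["motion"]}

```bash
mkdir -p pics; ls
cat > h.py <<'E'
import numpy as np, cv2
from rig import env
def cam(n):
    d=env.get_image(n); return d
def K(d):
    f=d["image"].shape[0]/2/np.tan(np.radians(d["fov_y"])/2); return f
def ray(d,u,v):
    f=K(d); p=np.array([(u-d["cx"])/f,(v-d["cy"])/f]); q=p.copy()
    for _ in range(20): q=p/(1+d["k1"]*(q@q))
    R=np.array(d["R"]);t=np.array(d["t"])
    return -R.T@t, R.T@np.array([q[0],q[1],1])
def onz(d,u,v,z):
    c,r=ray(d,u,v); return c+r*(z-c[2])/r[2]
def proj(d,X):
    x=np.array(d["R"])@np.array(X)+np.array(d["t"]); q=x[:2]/x[2]; q=q*(1+d["k1"]*(q@q)); return q*K(d)+[d["cx"],d["cy"]]
def tri(d1,p1,d2,p2):
    c1,r1=ray(d1,*p1);c2,r2=ray(d2,*p2)
    s=np.linalg.lstsq(np.c_[r1,-r2],c2-c1,rcond=None)[0]
    a,b=c1+s[0]*r1,c2+s[1]*r2; return (a+b)/2,np.linalg.norm(a-b)
E
python3 - <<'E'
from h import *
for n in("side","top"):
    d=cam(n); cv2.imwrite(f"pics/{n}0.png",d["image"][:,:,::-1]); c,r=ray(d,320,200); print(n,c,r,d["k1"],d["fov_y"])
print(env.observe())
E
```

```text
pics
side [0.61322866 0.91155086 0.84232828] [ 0.02279495 -0.73528292 -0.67774658] -0.0861623179852828 50.20532809605433
top [0.54100143 0.06917215 1.01032918] [ 0.06359193 -0.0553345  -0.99662078] -0.002057255900456824 49.34362906139778
{'time_s': 0.1, 'q': array([ 5.34397627e+01,  2.18376343e+01,  7.43762753e+01, -1.14559969e-03,
        8.38586391e+01, -1.23363379e+01]), 'qvel': array([ 0.02341646, -0.13855349, -0.17141873, -0.06281148,  0.04025423,
        0.01764463]), 'joint_efforts': array([ 3.03721907e-03, -4.49223304e+01, -2.31656420e+01, -2.51472402e-04,
        3.70893016e-03,  2.09791224e-06]), 'position': array([0.22553782, 0.50137709, 0.24179313]), 'tool_rot': array([[-7.38274444e-04,  4.10301044e-01,  9.11949839e-01],
       [-1.02890390e-03,  9.11949293e-01, -4.10301631e-01],
       [-9.99999198e-01, -1.24122395e-03, -2.51108514e-04]]), 'ft_force': array([-0.17103256,  0.53554465,  0.18259471]), 'wrist_torque': array([-0.0370779 ,  0.01703668,  0.01503376]), 'grip_width': 0.08514602294178623}
```

View pics/top0.png

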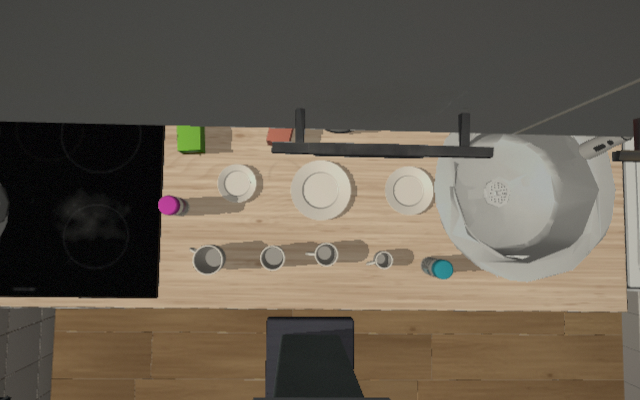

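View pics/side0.png

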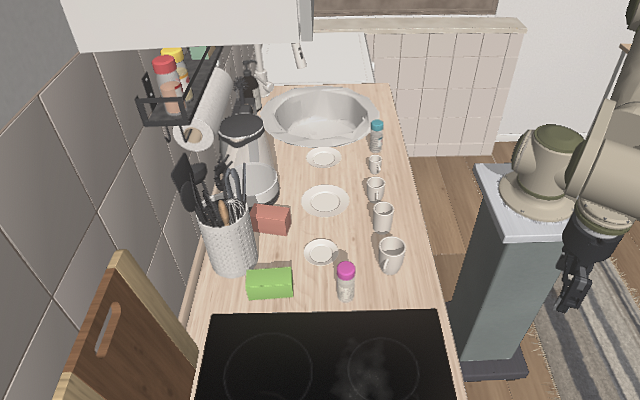

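The top view shows, left to right: large cup (208,260), beaker (272,258), medium cup (325,255) and small cup (383,260), plus the turquoise jar (440,268). The saucers are small (237,184), large (321,190) and medium (410,190). The side view shows the same things. Next I'll measure from zoomed crops.

Run:
```python
from h import *
t=cam("top");s=cam("side")
print(proj(t,[.2255,.501,.242]),proj(s,[.2255,.501,.242]),np.round(t["R"],3).tolist())
a=cv2.resize(t["image"][155:285,155:465],None,fx=2.58,fy=2.58,interpolation=cv2.INTER_CUBIC)
b=cv2.resize(s["image"][115:305,235:425],None,fx=3.1,fy=3.1,interpolation=cv2.INTER_CUBIC)
cv2.imwrite("pics/t1.png",a[:,:,::-1]);cv2.imwrite("pics/s1.png",b[:,:,::-1]);print(a.shape,b.shape)
for n,(u,v,z) in dict(large=(208,260,.082),tumb=(272,258,.075),med=(326,255,.066),small=(384,260,.052),ss=(237,184,.013),sl=(321,190,.013),sm=(410,190,.013),jf=(442,269,.108),js=(169,205,.108)).items():
    X=onz(t,u,v,z);print(n,X.round(3),proj(s,X).round(0))
```

```text
[ 33.02201704 412.3554277 ] [558.82392511 289.33959874] [[0.017, -0.999, 0.04], [-0.997, -0.019, -0.072], [0.072, -0.039, -0.997]]
(335, 800, 3) (589, 589, 3)
large [0.47  0.251 0.082] [392. 246.]
tumb [0.475 0.118 0.075] [383. 208.]
med [0.483 0.002 0.066] [376. 182.]
small [ 0.473 -0.127  0.052] [375. 158.]
ss [0.638 0.204 0.013] [321. 251.]
sl [0.628 0.012 0.013] [325. 200.]
sm [ 0.632 -0.195  0.013] [323. 156.]
jf [ 0.46  -0.237  0.108] [376. 123.]
js [0.582 0.329 0.108] [346. 266.]
```

View pics/t1.png

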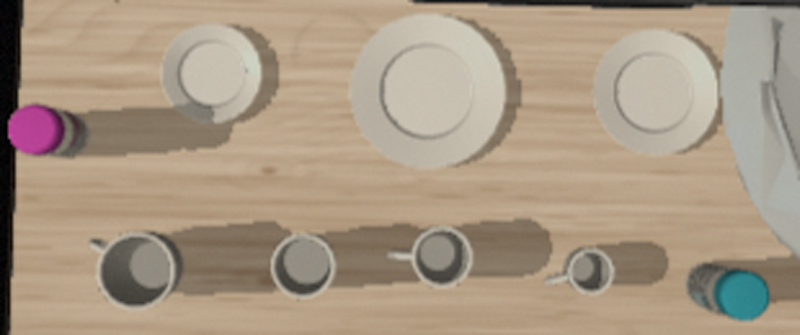

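View pics/s1.png

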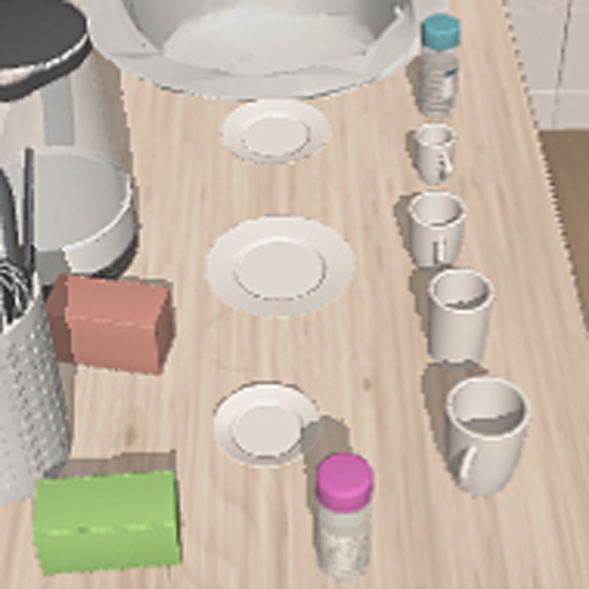

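The crops show all the rims clearly. The handles of the large, medium and small cups point roughly to +y (large tip (95,244), medium (391,255), small (548,281) in the top crop). The beaker has no handle. I'll triangulate these points and the rack on the wall.

```bash
cat > m.py <<'E'
from h import *
t=cam("top");s=cam("side")
T=lambda x,y:(155+(x+.5)/2.58-.5,155+(y+.5)/2.58-.5)
S=lambda x,y:(235+(x+.5)/3.1-.5,115+(y+.5)/3.1-.5)
P=dict(large=((138,270),(486,411)),tumb=((304,266),(461,296)),med=((441,256),(437,217)),small=((589,271),(436,139)),ss=((212,73),(267,424)),sl=((428,90),(280,265)),sm=((656,91),(275,132)))
for n,(a,b) in P.items():
    X,e=tri(t,T(*a),s,S(*b));print(n,X.round(4),round(e,4))
# contour fits in the top image: bright, low-saturation blobs
hsv=cv2.cvtColor(t["image"],cv2.COLOR_RGB2HSV); m=((hsv[...,1]<55)&(hsv[...,2]>120)).astype(np.uint8)
m[:,432:]=0
for c in cv2.findContours(m,cv2.RETR_EXTERNAL,cv2.CHAIN_APPROX_NONE)[0]:
    if len(c)>20:
        (u,v),(w,h),an=cv2.fitEllipse(cv2.convexHull(c)); 
        if 150<v<290 and w>12: print("ell",np.round([u,v,w,h],1),onz(t,u,v,.013).round(4))
for n,tip,z,c in(("large",(95,244),.065,(.470,.251)),("med",(391,255),.05,(.483,.002)),("small",(548,281),.04,(.473,-.127))):
    X=onz(t,*T(*tip),z);d=X[:2]-c;print(n,X.round(3),"handle dir deg from +y toward +x",np.degrees(np.arctan2(d[0],d[1])).round(1),np.linalg.norm(d))
X,e=tri(t,(272,150),s,(183,122));print("rack?",X,e)
X,e=tri(t,(272,150),s,(145,122));print("rack?",X,e)
X,e=tri(t,(281,145),s,(235+172/3.1,115+285/3.1));print("carton",X,e)
E
python3 m.py
```

```text
large [0.4706 0.2516 0.0768] 0.0
tumb [0.4748 0.1168 0.0682] 0.0007
med [0.4837 0.0023 0.0575] 0.0014
small [ 0.472  -0.1254  0.0488] 0.0019
ss [0.6396 0.2048 0.0135] 0.0007
sl [0.6278 0.0129 0.0131] 0.0019
sm [ 0.6311 -0.1929  0.0116] 0.0018Traceback (most recent call last):
  File "m.py", line 13, in <module>
    (u,v),(w,h),an=cv2.fitEllipse(cv2.convexHull(c));
                   ~~~~~~~~~~~~~~^^^^^^^^^^^^^^^^^^^
cv2.error: OpenCV(4.12.0) /io/opencv/modules/imgproc/src/shapedescr.cpp:361: error: (-201:Incorrect size of input array) There should be at least 5 points to fit the ellipse in function 'fitEllipseNoDirect'
```

```bash
sed -i 's/if len(c)>20:/if len(c)>20 and len(cv2.convexHull(c))>6:/' m.py; python3 m.py | tail -n +8
```

```text
ell [379.7 260.6  18.8  27.7] [ 0.4683 -0.125   0.013 ]
ell [272.1 257.7  25.4  25.9] [0.4715 0.1205 0.013 ]
ell [205.5 258.5  30.4  36.3] [0.4675 0.2701 0.013 ]
ell [322.5 254.1  23.9  33.7] [0.4812 0.0062 0.013 ]
ell [408.9 190.2  48.9  49.9] [ 0.6313 -0.1924  0.013 ]
ell [236.6 182.9  39.1  39.6] [0.6402 0.2055 0.013 ]
ell [320.4 189.8  60.8  61. ] [0.6281 0.0131 0.013 ]
large [0.491 0.29  0.065] handle dir deg from +y toward +x 27.9 0.044034453638312335
med [0.484 0.044 0.05 ] handle dir deg from +y toward +x 1.6 0.04223902762832729
small [ 0.463 -0.092  0.04 ] handle dir deg from +y toward +x -15.4 0.03661642405205011
rack? [0.78267178 0.14170212 0.36385236] 0.25896996741966893
rack? [0.80836579 0.16435799 0.38924832] 0.33025219747259843
carton [0.71718487 0.10373021 0.07600973] 0.00220285001195139
```

Run:
```python
from h import *
t=cam("top");s=cam("side")
for u,v in((272,150),(493,152)):
  for z in(.3,.4,.5,.6,.7,.8,.9): X=onz(t,u,v,z);print(X.round(3),proj(s,X).round(0))
cv2.imwrite("pics/s2.png",cv2.resize(s["image"][0:160,100:320],None,fx=3.5,fy=3.5)[:,:,::-1])
```

```text
[0.667 0.11  0.3  ] [304. 136.]
[0.649 0.104 0.4  ] [310.  95.]
[0.632 0.098 0.5  ] [317.  48.]
[0.614 0.093 0.6  ] [324.  -5.]
[0.596 0.087 0.7  ] [333. -66.]
[0.578 0.081 0.8  ] [ 343. -134.]
[0.561 0.076 0.9  ] [ 354. -208.]
[ 0.673 -0.26   0.3  ] [306.  64.]
[ 0.654 -0.213  0.4  ] [310.  37.]
[ 0.636 -0.167  0.5  ] [316.   5.]
[ 0.617 -0.121  0.6  ] [322. -34.]
[ 0.598 -0.074  0.7  ] [330. -81.]
[ 0.58  -0.028  0.8  ] [ 340. -137.]
[0.561 0.018 0.9  ] [ 352. -205.]
```

View pics/s2.png

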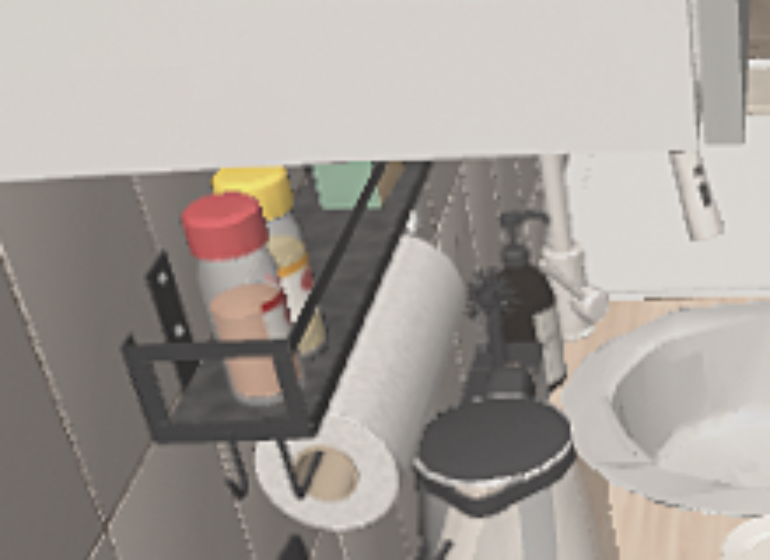

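Run:
```python
from h import *
t=cam("top");s=cam("side")
c,r=ray(s,312,40)
for k in np.arange(.1,1.3,.1):
    X=c+k*r; print(X.round(3),proj(t,X).round(0))
```

```text
[0.616 0.812 0.803] [-1401.    25.]
[0.62  0.713 0.763] [-914.   58.]
[0.623 0.614 0.723] [-570.   82.]
[0.626 0.515 0.683] [-317.   99.]
[0.629 0.416 0.644] [-123.  113.]
[0.633 0.317 0.604] [ 29. 123.]
[0.636 0.218 0.564] [152. 132.]
[0.639 0.119 0.525] [253. 139.]
[0.642 0.02  0.485] [338. 145.]
[ 0.646 -0.08   0.445] [409. 150.]
[ 0.649 -0.179  0.405] [471. 154.]
[ 0.652 -0.278  0.366] [524. 158.]
```

```bash
cat > plan.py <<'E'
# each waypoint: x,y,z,psi(deg),opening cm,rows ; rows grouped in calls of 5, relative to the call's start
import numpy as np, sys, math
def plan(wps):
    from rig import env
    o=env.observe();p=np.array(o["position"]);R=np.array(o["tool_rot"]);psi=math.degrees(math.atan2(R[1,1],R[0,1]))
    print("now",p.round(4),round(psi,1),"tilt",R[2,0].round(4),"w",round(o["grip_width"],4),"F",o["ft_force"].round(1),"t",o["time_s"],"q",o["q"].round(0))
    seq=[]
    cur=np.r_[p,psi]
    for *tgt,op,n in wps:
        tgt=np.array(tgt,float)
        for i in range(1,n+1): seq.append((cur+(tgt-cur)*i/n,op))
        cur=tgt
    st=np.r_[p,psi]
    for k in range(0,len(seq),5):
        c,s=math.cos(math.radians(st[3])),math.sin(math.radians(st[3]));rows=[]
        for w,op in seq[k:k+5]:
            d=(w-st)[:3]*100
            rows.append([round(v,2)+0 for v in(-d[2],d[0]*c+d[1]*s,d[0]*s-d[1]*c,-math.radians(w[3]-st[3]),0,0,op)])
        print([rows]); st=seq[min(k+4,len(seq)-1)][0]
E
python3 -c "
from plan import *
plan([(.471,.252,.16,-28,8.5,15),(.471,.252,.052,-28,8.5,4)])"
```

```text
now [0.2257 0.5015 0.2423] 65.8 tilt -1.0 w 0.0856 F [-0.  -0.2  0.1] t 0.6 q [ 53.  22.  74.  -0.  84. -12.]
[[[np.float64(0.55), np.float64(-0.85), np.float64(2.17), 0.11, 0, 0, 8.5], [np.float64(1.1), np.float64(-1.69), np.float64(4.35), 0.22, 0, 0, 8.5], [np.float64(1.65), np.float64(-2.54), np.float64(6.52), 0.33, 0, 0, 8.5], [np.float64(2.2), np.float64(-3.38), np.float64(8.7), 0.44, 0, 0, 8.5], [np.float64(2.74), np.float64(-4.23), np.float64(10.87), 0.55, 0, 0, 8.5]]]
[[[np.float64(0.55), np.float64(0.41), np.float64(2.3), 0.11, 0, 0, 8.5], [np.float64(1.1), np.float64(0.81), np.float64(4.6), 0.22, 0, 0, 8.5], [np.float64(1.65), np.float64(1.22), np.float64(6.89), 0.33, 0, 0, 8.5], [np.float64(2.2), np.float64(1.62), np.float64(9.19), 0.44, 0, 0, 8.5], [np.float64(2.74), np.float64(2.03), np.float64(11.49), 0.55, 0, 0, 8.5]]]
[[[np.float64(0.55), np.float64(1.54), np.float64(1.75), 0.11, 0, 0, 8.5], [np.float64(1.1), np.float64(3.08), np.float64(3.51), 0.22, 0, 0, 8.5], [np.float64(1.65), np.float64(4.62), np.float64(5.26), 0.33, 0, 0, 8.5], [np.float64(2.2), np.float64(6.15), np.float64(7.02), 0.44, 0, 0, 8.5], [np.float64(2.74), np.float64(7.69), np.float64(8.77), 0.55, 0, 0, 8.5]]]
[[[np.float64(2.7), np.float64(0.0), np.float64(0.0), 0.0, 0, 0, 8.5], [np.float64(5.4), np.float64(0.0), np.float64(0.0), 0.0, 0, 0, 8.5], [np.float64(8.1), np.float64(0.0), np.float64(0.0), 0.0, 0, 0, 8.5], [np.float64(10.8), np.float64(0.0), np.float64(0.0), 0.0, 0, 0, 8.5]]]
```

>>> carry_out(
  motion=[
    [[0.5,-0.8,2.2,0.11,0,0,8.5],[1.1,-1.7,4.3,0.22,0,0,8.5],[1.6,-2.5,6.5,0.33,0,0,8.5],[2.2,-3.4,8.7,0.44,0,0,8.5],[2.7,-4.2,10.9,0.55,0,0,8.5]],
  ],
)

```text
time_s: 1.02
position: [0.3084, 0.4176, 0.2151]
tool_rot: [[0.0, 0.829, 0.559], [-0.0, 0.559, -0.829], [-1.0, 0.0, 0.0]]
ft_force: [0.9, -0.0, 0.0]
grip_width: 0.0849
```

>>> carry_out(
  motion=[
    [[0.5,0.4,2.3,0.11,0,0,8.5],[1.1,0.8,4.6,0.22,0,0,8.5],[1.6,1.2,6.9,0.33,0,0,8.5],[2.2,1.6,9.2,0.44,0,0,8.5],[2.7,2.0,11.5,0.55,0,0,8.5]],
  ],
)

```text
time_s: 1.43
position: [0.3898, 0.3338, 0.1881]
tool_rot: [[0.0, 0.999, 0.043], [0.0, 0.043, -0.999], [-1.0, 0.0, -0.0]]
ft_force: [0.6, 0.3, -0.4]
grip_width: 0.0848
```

>>> carry_out(
  motion=[
    [[0.5,1.5,1.8,0.11,0,0,8.5],[1.1,3.1,3.5,0.22,0,0,8.5],[1.6,4.6,5.3,0.33,0,0,8.5],[2.2,6.2,7.0,0.44,0,0,8.5],[2.7,7.7,8.8,0.55,0,0,8.5]],
  ],
)

```text
time_s: 1.85
position: [0.471, 0.2497, 0.161]
tool_rot: [[0.0, 0.874, -0.486], [0.0, -0.486, -0.874], [-1.0, 0.0, -0.0]]
ft_force: [-0.8, 0.6, -0.2]
grip_width: 0.0853
```

>>> carry_out(
  motion=[
    [[0,0,0,0,0,0,8.5],[0,0,0,0,0,0,8.5]],
  ],
)

```text
time_s: 2.02
position: [0.4706, 0.2499, 0.161]
tool_rot: [[-0.001, 0.876, -0.482], [-0.0, -0.482, -0.876], [-1.0, -0.001, 0.0]]
ft_force: [-0.4, 0.8, -0.3]
grip_width: 0.0849
```

```bash
sed -i 's/round(v,2)+0 for/float(round(v,2))+0 for/' plan.py; python3 -c "
from plan import *
plan([(.471,.252,.16,-28,8.5,1)])
from h import *
d=cam('side');cv2.imwrite('pics/s3.png',cv2.resize(d['image'][100:320,280:560],None,fx=2.7,fy=2.7)[:,:,::-1])"
```

```text
now [0.4706 0.2499 0.161 ] -28.8 tilt -1.0 w 0.0849 F [-0.4  0.8 -0.3] t 2.0167 q [15. 24. 85.  0. 71. 44.]
[[[0.1, -0.07, -0.2, -0.01, 0.0, 0.0, 8.5]]]
```

View pics/s3.png

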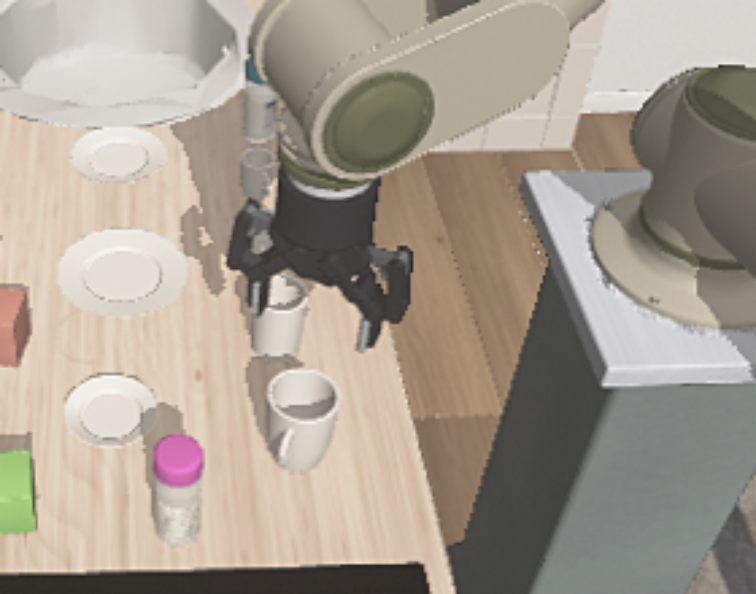

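The open gripper is directly above the large cup (tips at crop (255,305) and (368,340), rim at (302,395)). Descending to grip.

>>> carry_out(
  motion=[
    [[2.5,-0.1,-0.2,0,0,0,8.5],[5,-0.1,-0.2,0,0,0,8.5],[7.5,-0.1,-0.2,0,0,0,8.5],[10,-0.1,-0.2,0,0,0,8.5],[10.9,-0.1,-0.2,0,0,0,8.5]],
  ],
)

```text
time_s: 2.48
position: [0.4684, 0.2533, 0.0499]
tool_rot: [[-0.004, 0.878, -0.479], [-0.001, -0.479, -0.878], [-1.0, -0.003, 0.003]]
ft_force: [-0.7, -0.7, -0.3]
grip_width: 0.085
```

>>> carry_out(
  motion=[
    [[0,0,0,0,0,0,7.4],[0,0,0,0,0,0,6.8],[0,0,0,0,0,0,6.2],[0,0,0,0,0,0,5.6],[0,0,0,0,0,0,5.6]],
  ],
  grip_force=35,
)

```text
time_s: 2.9
position: [0.4709, 0.2532, 0.0539]
tool_rot: [[0.003, 0.877, -0.481], [0.001, -0.481, -0.877], [-1.0, 0.002, -0.002]]
ft_force: [-1.4, 2.1, 7.2]
grip_width: 0.0615
```

>>> carry_out(
  motion=[
    [[0,0,0,0,0,0,5.0],[0,0,0,0,0,0,5.0],[0,0,0,0,0,0,5.0],[0,0,0,0,0,0,5.0],[0,0,0,0,0,0,5.0]],
  ],
)

```text
time_s: 3.32
position: [0.4709, 0.2532, 0.0539]
tool_rot: [[0.003, 0.877, -0.481], [0.001, -0.481, -0.877], [-1.0, 0.002, -0.002]]
ft_force: [-1.0, 1.2, 8.4]
grip_width: 0.0619
```

```bash
python3 -c "
from plan import *
plan([(.471,.253,.125,-28.8,5,5),(.627,.014,.125,-28.8,5,10),(.627,.014,.066,-28.8,5,5)])"
```

```text
now [0.4709 0.2532 0.0539] -28.8 tilt -1.0 w 0.0619 F [-1.   1.2  8.4] t 3.3167 q [16. 33. 92.  0. 56. 44.]
[[[-1.42, 0.0, 0.0, 0.0, 0.0, 0.0, 5.0], [-2.84, 0.01, 0.01, 0.0, 0.0, 0.0, 5.0], [-4.26, 0.01, 0.01, 0.0, 0.0, 0.0, 5.0], [-5.69, 0.01, 0.01, 0.0, 0.0, 0.0, 5.0], [-7.11, 0.02, 0.01, 0.0, 0.0, 0.0, 5.0]]]
[[[0.0, 2.52, 1.34, 0.0, 0.0, 0.0, 5.0], [0.0, 5.04, 2.69, 0.0, 0.0, 0.0, 5.0], [0.0, 7.56, 4.03, 0.0, 0.0, 0.0, 5.0], [0.0, 10.07, 5.37, 0.0, 0.0, 0.0, 5.0], [0.0, 12.59, 6.71, 0.0, 0.0, 0.0, 5.0]]]
[[[0.0, 2.52, 1.34, 0.0, 0.0, 0.0, 5.0], [0.0, 5.04, 2.69, 0.0, 0.0, 0.0, 5.0], [0.0, 7.56, 4.03, 0.0, 0.0, 0.0, 5.0], [0.0, 10.07, 5.37, 0.0, 0.0, 0.0, 5.0], [0.0, 12.59, 6.71, 0.0, 0.0, 0.0, 5.0]]]
[[[1.18, 0.0, 0.0, 0.0, 0.0, 0.0, 5.0], [2.36, 0.0, 0.0, 0.0, 0.0, 0.0, 5.0], [3.54, 0.0, 0.0, 0.0, 0.0, 0.0, 5.0], [4.72, 0.0, 0.0, 0.0, 0.0, 0.0, 5.0], [5.9, 0.0, 0.0, 0.0, 0.0, 0.0, 5.0]]]
```

>>> carry_out(
  motion=[
    [[-1,0,0,0,0,0,5.0],[-2.5,0,0,0,0,0,5.0],[-4.3,0,0,0,0,0,5.0],[-6,0,0,0,0,0,5.0],[-7.2,0,0,0,0,0,5.0]],
  ],
)

```text
time_s: 3.73
position: [0.4707, 0.2528, 0.1268]
tool_rot: [[0.002, 0.877, -0.481], [0.0, -0.481, -0.877], [-1.0, 0.002, -0.002]]
ft_force: [0.7, 1.0, -1.7]
grip_width: 0.0615
```

>>> carry_out(
  motion=[
    [[0,1.5,0.8,0,0,0,5.0],[0,4.2,2.2,0,0,0,5.0],[0,7.0,3.7,0,0,0,5.0],[0,9.8,5.2,0,0,0,5.0],[0,12.6,6.7,0,0,0,5.0]],
  ],
)

```text
time_s: 4.15
position: [0.5492, 0.1321, 0.1254]
tool_rot: [[0.001, 0.877, -0.481], [-0.0, -0.481, -0.877], [-1.0, 0.001, -0.0]]
ft_force: [0.2, 0.1, -1.6]
grip_width: 0.0616
```

>>> carry_out(
  motion=[
    [[0,2.8,1.5,0,0,0,5.0],[0,5.6,3.0,0,0,0,5.0],[0,8.4,4.5,0,0,0,5.0],[0,11.0,5.9,0,0,0,5.0],[0,12.6,6.7,0,0,0,5.0]],
  ],
)

```text
time_s: 4.57
position: [0.628, 0.0111, 0.1253]
tool_rot: [[0.001, 0.876, -0.483], [-0.001, -0.483, -0.876], [-1.0, 0.002, 0.0]]
ft_force: [0.4, 0.5, -2.2]
grip_width: 0.0612
```

>>> carry_out(
  motion=[
    [[0,0,0,0,0,0,5.0],[0.5,0,0,0,0,0,5.0],[1.5,0,0,0,0,0,5.0],[2.5,0,0,0,0,0,5.0],[3,0,0,0,0,0,5.0]],
  ],
)

```text
time_s: 4.98
position: [0.6255, 0.0152, 0.0924]
tool_rot: [[-0.003, 0.877, -0.48], [0.0, -0.48, -0.877], [-1.0, -0.003, 0.001]]
ft_force: [-0.3, -0.9, -1.7]
grip_width: 0.0621
```

```bash
python3 -c "
from plan import *
plan([(.627,.014,.066,-28.8,5,1)])
from h import *
d=cam('side');cv2.imwrite('pics/s4.png',cv2.resize(d['image'][100:320,230:510],None,fx=2.7,fy=2.7)[:,:,::-1])"
```

```text
now [0.6255 0.0152 0.0924] -28.7 tilt -1.0 w 0.0621 F [-0.3 -0.9 -1.7] t 4.9833 q [-9. 37. 74.  0. 70. 19.]
[[[2.64, 0.19, 0.03, 0.0, 0.0, 0.0, 5.0]]]
```

View pics/s4.png

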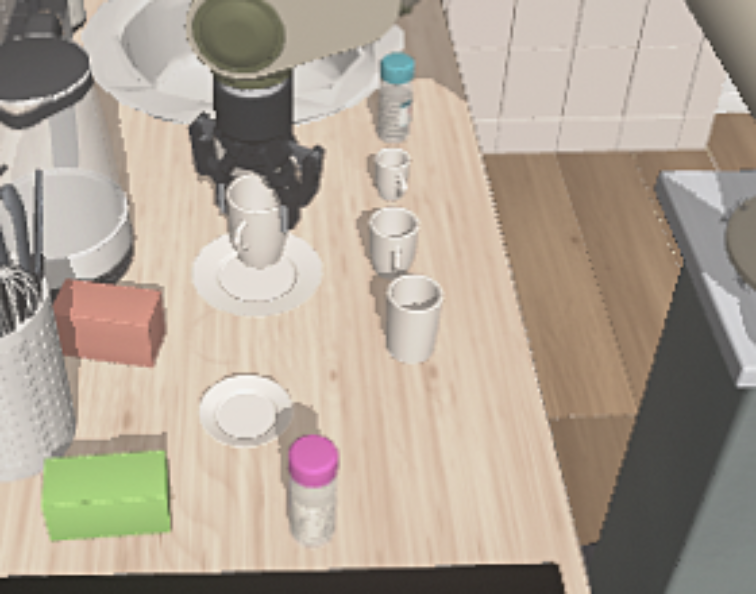

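The large cup hangs level over its saucer at crop (258,240), well at (258,270), with about 33 mm still to go.

>>> carry_out(
  motion=[
    [[0.7,0.1,0,0,0,0,5.0],[1.4,0.1,0,0,0,0,5.0],[2.1,0.1,0,0,0,0,5.0],[2.5,0.1,0,0,0,0,5.0],[2.8,0.1,0,0,0,0,5.0]],
  ],
)

```text
time_s: 5.45
position: [0.6274, 0.0136, 0.0655]
tool_rot: [[-0.001, 0.877, -0.481], [0.0, -0.481, -0.877], [-1.0, -0.001, 0.0]]
ft_force: [-0.8, -0.3, -0.9]
grip_width: 0.0617
```

>>> carry_out(
  motion=[
    [[0.1,0,0,0,0,0,5.0],[0.2,0,0,0,0,0,5.0],[0.3,0,0,0,0,0,5.0],[0.4,0,0,0,0,0,5.0],[0.4,0,0,0,0,0,5.0]],
  ],
)

```text
time_s: 5.87
position: [0.6276, 0.0136, 0.0623]
tool_rot: [[0.0, 0.877, -0.481], [0.0, -0.481, -0.877], [-1.0, 0.0, -0.0]]
ft_force: [-0.7, 0.1, -1.3]
grip_width: 0.0612
```

>>> carry_out(
  motion=[
    [[0.1,0,0,0,0,0,5.0],[0.2,0,0,0,0,0,5.0],[0.3,0,0,0,0,0,5.0],[0.3,0,0,0,0,0,5.0],[0.3,0,0,0,0,0,5.0]],
  ],
)

```text
time_s: 6.28
position: [0.6276, 0.0136, 0.0592]
tool_rot: [[-0.0, 0.877, -0.481], [0.0, -0.481, -0.877], [-1.0, -0.0, 0.0]]
ft_force: [-0.0, 0.4, -1.7]
grip_width: 0.0616
```

>>> carry_out(
  motion=[
    [[0.1,0,0,0,0,0,5.0],[0.2,0,0,0,0,0,5.0],[0.2,0,0,0,0,0,5.0],[0.2,0,0,0,0,0,5.0]],
  ],
)

```text
time_s: 6.62
position: [0.6279, 0.0136, 0.059]
tool_rot: [[0.002, 0.877, -0.481], [-0.0, -0.481, -0.877], [-1.0, 0.001, -0.001]]
ft_force: [-3.5, 0.8, 10.1]
grip_width: 0.0617
```

Contact shows at 10 N. Releasing and backing off.

>>> carry_out(
  motion=[
    [[0,0,0,0,0,0,6.2],[0,0,0,0,0,0,6.6],[0,0,0,0,0,0,7.2],[0,0,0,0,0,0,7.8],[0,0,0,0,0,0,7.8]],
  ],
)

```text
time_s: 7.03
position: [0.6276, 0.0135, 0.0571]
tool_rot: [[-0.0, 0.877, -0.481], [0.0, -0.481, -0.877], [-1.0, -0.0, 0.0]]
ft_force: [0.1, 0.4, 0.4]
grip_width: 0.0782
```

>>> carry_out(
  motion=[
    [[-1,0,0,0,0,0,7.8],[-3,0,0,0,0,0,7.8],[-5,0,0,0,0,0,7.8],[-7,0,0,0,0,0,7.8],[-9,0,0,0,0,0,7.8]],
  ],
)

```text
time_s: 7.45
position: [0.6276, 0.0136, 0.149]
tool_rot: [[0.0, 0.877, -0.481], [-0.0, -0.481, -0.877], [-1.0, 0.0, -0.0]]
ft_force: [-0.1, -0.2, 0.6]
grip_width: 0.0783
```

```bash
python3 -c "
from plan import *
plan([(.483,.002,.149,-2,7.6,5),(.483,.002,.041,-2,7.6,5)])"
```

```text
now [0.6276 0.0136 0.149 ] -28.8 tilt -1.0 w 0.0783 F [-0.1 -0.2  0.6] t 7.45 q [-10.  34.  69.  -0.  77.  19.]
[[[0.0, -2.42, 1.59, -0.09, 0.0, 0.0, 7.6], [0.0, -4.85, 3.19, -0.19, 0.0, 0.0, 7.6], [0.0, -7.27, 4.78, -0.28, 0.0, 0.0, 7.6], [0.0, -9.7, 6.38, -0.37, 0.0, 0.0, 7.6], [0.0, -12.12, 7.97, -0.47, 0.0, 0.0, 7.6]]]
[[[2.16, 0.0, 0.0, 0.0, 0.0, 0.0, 7.6], [4.32, 0.0, 0.0, 0.0, 0.0, 0.0, 7.6], [6.48, 0.0, 0.0, 0.0, 0.0, 0.0, 7.6], [8.64, 0.0, 0.0, 0.0, 0.0, 0.0, 7.6], [10.8, 0.0, 0.0, 0.0, 0.0, 0.0, 7.6]]]
```

>>> carry_out(
  motion=[
    [[0,-2.4,1.6,-0.09,0,0,7.6],[0,-4.8,3.2,-0.19,0,0,7.6],[0,-7.3,4.8,-0.28,0,0,7.6],[0,-9.7,6.4,-0.37,0,0,7.6],[0,-12.1,8.0,-0.47,0,0,7.6]],
  ],
)

```text
time_s: 7.87
position: [0.4817, 0.0017, 0.148]
tool_rot: [[0.001, 1.0, -0.027], [-0.0, -0.027, -1.0], [-1.0, 0.001, 0.0]]
ft_force: [0.4, 0.1, -0.5]
grip_width: 0.0764
```

>>> carry_out(
  motion=[
    [[0,0,0,0,0,0,7.6],[0,0,0,0,0,0,7.6]],
  ],
)

```text
time_s: 8.03
position: [0.4826, 0.0016, 0.1484]
tool_rot: [[0.001, 0.999, -0.033], [-0.0, -0.033, -0.999], [-1.0, 0.001, 0.0]]
ft_force: [0.7, 0.5, -0.2]
grip_width: 0.0764
```

```bash
python3 -c "
from plan import *
plan([(.483,.002,.041,-2,7.6,1)])
from h import *
d=cam('side');cv2.imwrite('pics/s5.png',cv2.resize(d['image'][100:270,260:440],None,fx=3.4,fy=3.4)[:,:,::-1])"
```

```text
now [0.4826 0.0016 0.1484] -1.9 tilt -1.0 w 0.0764 F [ 0.7  0.5 -0.2] t 8.0333 q [-14.  21.  93.   0.  66. -12.]
[[[10.74, 0.04, -0.04, 0.0, 0.0, 0.0, 7.6]]]
```

View pics/s5.png

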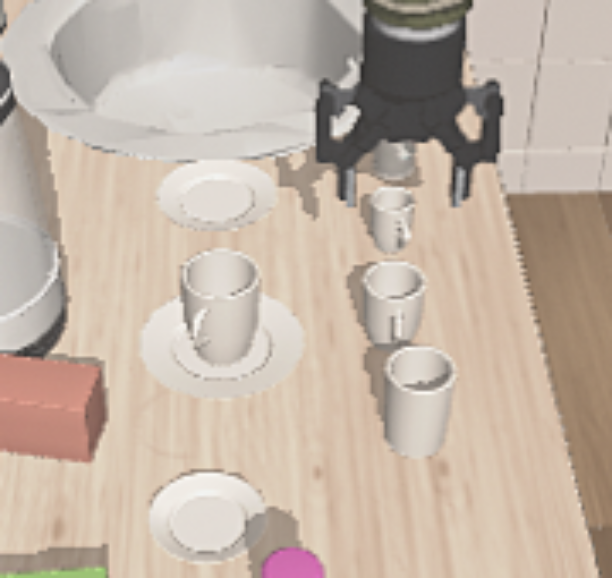

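The large cup stands in the well of its saucer at (222,340). The fingers are over the medium cup, so I'll check the sideways offset numerically.

```bash
python3 -c "
from h import *
s=cam('side')
for X in([.4826,.0016,.137],[.483,.002,.066],[.4337,.002,.066],[.472,-.1254,.052]): print((proj(s,X)-[260,100])*3.4)"
```

```text
[398.83510702 211.13037718]
[393.61396887 279.81759499]
[453.21256617 278.3496907 ]
[391.16684845 199.43202538]
```

Prediction matches the picture (394,280 for the rim). Descending.

>>> carry_out(
  motion=[
    [[2.5,0,0,0,0,0,7.6],[5,0,0,0,0,0,7.6],[7.5,0,0,0,0,0,7.6],[10,0,0,0,0,0,7.6],[10.7,0,0,0,0,0,7.6]],
  ],
)

```text
time_s: 8.55
position: [0.4827, 0.0019, 0.0374]
tool_rot: [[-0.004, 0.999, -0.033], [0.001, -0.033, -0.999], [-1.0, -0.004, -0.001]]
ft_force: [-0.4, -0.3, -0.6]
grip_width: 0.0761
```

>>> carry_out(
  motion=[
    [[0,0,0,0,0,0,6.8],[0,0,0,0,0,0,6.2],[0,0,0,0,0,0,5.6],[0,0,0,0,0,0,5.0],[0,0,0,0,0,0,4.4]],
  ],
)

```text
time_s: 8.97
position: [0.4841, 0.0015, 0.0418]
tool_rot: [[0.003, 0.999, -0.032], [-0.001, -0.032, -0.999], [-1.0, 0.003, 0.001]]
ft_force: [0.9, 0.4, 5.3]
grip_width: 0.0501
```

>>> carry_out(
  motion=[
    [[0,0,0,0,0,0,4.0],[0,0,0,0,0,0,4.0],[0,0,0,0,0,0,4.0],[0,0,0,0,0,0,4.0],[0,0,0,0,0,0,4.0]],
  ],
)

```text
time_s: 9.38
position: [0.4841, 0.0015, 0.0418]
tool_rot: [[0.003, 0.999, -0.032], [-0.001, -0.032, -0.999], [-1.0, 0.003, 0.001]]
ft_force: [1.3, -0.3, 3.9]
grip_width: 0.0497
```

```bash
python3 -c "
from plan import *
plan([(.482,.002,.115,-2,4,5),(.631,-.192,.115,-2,4,10)])"
```

```text
now [0.4841 0.0015 0.0418] -1.8 tilt -1.0 w 0.0497 F [ 1.3 -0.3  3.9] t 9.3833 q [-14.  30. 100.   0.  49. -12.]
[[[-1.46, -0.04, -0.01, 0.0, 0.0, 0.0, 4.0], [-2.93, -0.08, -0.02, 0.0, 0.0, 0.0, 4.0], [-4.39, -0.12, -0.03, 0.0, 0.0, 0.0, 4.0], [-5.86, -0.17, -0.04, 0.0, 0.0, 0.0, 4.0], [-7.32, -0.21, -0.05, 0.0, 0.0, 0.0, 4.0]]]
[[[0.0, 1.56, 1.89, 0.0, 0.0, 0.0, 4.0], [0.0, 3.11, 3.77, 0.0, 0.0, 0.0, 4.0], [0.0, 4.67, 5.66, 0.0, 0.0, 0.0, 4.0], [0.0, 6.23, 7.55, 0.0, 0.0, 0.0, 4.0], [0.0, 7.78, 9.43, 0.0, 0.0, 0.0, 4.0]]]
[[[0.0, 1.56, 1.89, 0.0, 0.0, 0.0, 4.0], [0.0, 3.11, 3.77, 0.0, 0.0, 0.0, 4.0], [0.0, 4.67, 5.66, 0.0, 0.0, 0.0, 4.0], [0.0, 6.23, 7.55, 0.0, 0.0, 0.0, 4.0], [0.0, 7.78, 9.43, 0.0, 0.0, 0.0, 4.0]]]
```

>>> carry_out(
  motion=[
    [[-1,0,0,0,0,0,4.0],[-2.5,0,0,0,0,0,4.0],[-4.3,0,0,0,0,0,4.0],[-6,0,0,0,0,0,4.0],[-7.3,0,0,0,0,0,4.0]],
  ],
)

```text
time_s: 9.8
position: [0.4833, 0.0016, 0.1153]
tool_rot: [[0.002, 0.999, -0.032], [-0.001, -0.032, -0.999], [-1.0, 0.002, 0.0]]
ft_force: [1.3, 0.6, -2.4]
grip_width: 0.0496
```

>>> carry_out(
  motion=[
    [[0,1,1.2,0,0,0,4.0],[0,2.6,3.1,0,0,0,4.0],[0,4.3,5.2,0,0,0,4.0],[0,6.0,7.3,0,0,0,4.0],[0,7.7,9.4,0,0,0,4.0]],
  ],
)

```text
time_s: 10.22
position: [0.5576, -0.0957, 0.1142]
tool_rot: [[0.001, 0.999, -0.032], [-0.0, -0.032, -0.999], [-1.0, 0.001, 0.0]]
ft_force: [-0.3, 0.2, -1.7]
grip_width: 0.0496
```

>>> carry_out(
  motion=[
    [[0,1.8,2.1,0,0,0,4.0],[0,3.5,4.2,0,0,0,4.0],[0,5.2,6.4,0,0,0,4.0],[0,6.6,8.2,0,0,0,4.0],[0,7.7,9.4,0,0,0,4.0]],
  ],
)

```text
time_s: 10.63
position: [0.6317, -0.1931, 0.1139]
tool_rot: [[0.001, 0.999, -0.033], [-0.001, -0.033, -0.999], [-1.0, 0.001, 0.001]]
ft_force: [-0.4, 0.2, -1.8]
grip_width: 0.0496
```

>>> carry_out(
  motion=[
    [[0,0,0,0,0,0,4.0],[0.5,0,0,0,0,0,4.0],[1.5,0,0,0,0,0,4.0],[2.5,0,0,0,0,0,4.0],[3,0,0,0,0,0,4.0]],
  ],
)

```text
time_s: 11.05
position: [0.6299, -0.1901, 0.0814]
tool_rot: [[-0.003, 1.0, -0.031], [0.001, -0.031, -1.0], [-1.0, -0.003, -0.001]]
ft_force: [0.4, 0.1, -2.0]
grip_width: 0.0498
```

```bash
python3 -c "
from plan import *
plan([(.631,-.192,.050,-2,4,1)])
from h import *
d=cam('side');cv2.imwrite('pics/s6.png',cv2.resize(d['image'][80:280,260:440],None,fx=3,fy=3)[:,:,::-1])
print((proj(d,[.631,-.192,.005])-[260,80])*3)"
```

```text
now [ 0.6299 -0.1901  0.0814] -1.8 tilt -1.0 w 0.0498 F [ 0.4  0.1 -2. ] t 11.05 q [-27.  41.  68.   0.  71. -25.]
[[[3.14, 0.11, 0.19, 0.0, 0.0, 0.0, 4.0]]]
[189.59448442 237.027057  ]
```

View pics/s6.png

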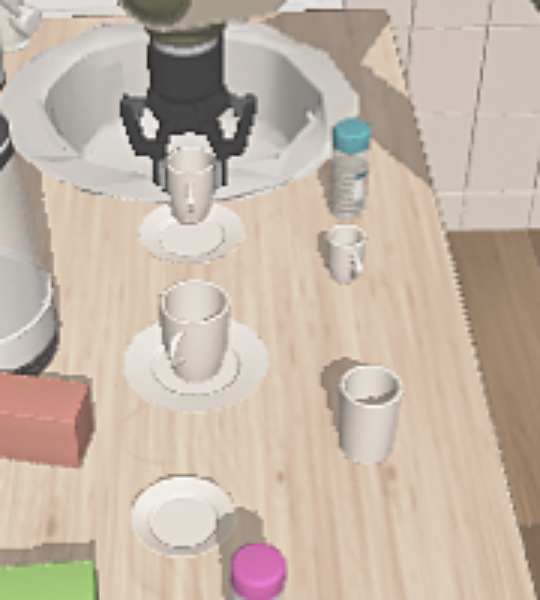

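The medium cup hangs above the medium saucer at (190,190), well at (190,237). The other objects haven't moved.

>>> carry_out(
  motion=[
    [[0.7,0,0,0,0,0,4.0],[1.4,0,0,0,0,0,4.0],[2.0,0,0,0,0,0,4.0],[2.5,0,0,0,0,0,4.0],[2.8,0,0,0,0,0,4.0]],
  ],
)

```text
time_s: 11.52
position: [0.6307, -0.1911, 0.0544]
tool_rot: [[-0.001, 0.999, -0.032], [0.0, -0.032, -0.999], [-1.0, -0.001, -0.0]]
ft_force: [-0.4, -0.1, -1.5]
grip_width: 0.0499
```

>>> carry_out(
  motion=[
    [[0.1,0,0,0,0,0,4.0],[0.2,0,0,0,0,0,4.0],[0.3,0,0,0,0,0,4.0],[0.4,0,0,0,0,0,4.0],[0.4,0,0,0,0,0,4.0]],
  ],
)

```text
time_s: 11.93
position: [0.631, -0.1912, 0.0513]
tool_rot: [[0.0, 0.999, -0.032], [-0.0, -0.032, -0.999], [-1.0, 0.0, 0.0]]
ft_force: [0.9, 0.7, -2.2]
grip_width: 0.0501
```

>>> carry_out(
  motion=[
    [[0.1,0,0.1,0,0,0,4.0],[0.2,0,0.1,0,0,0,4.0],[0.3,0,0.1,0,0,0,4.0],[0.4,0,0.1,0,0,0,4.0],[0.4,0,0.1,0,0,0,4.0]],
  ],
)

```text
time_s: 12.35
position: [0.6308, -0.1921, 0.047]
tool_rot: [[-0.0, 0.999, -0.032], [0.0, -0.032, -0.999], [-1.0, -0.0, -0.0]]
ft_force: [-0.1, -0.2, -1.5]
grip_width: 0.0495
```

>>> carry_out(
  motion=[
    [[0.1,0,0,0,0,0,4.0],[0.2,0,0,0,0,0,4.0],[0.2,0,0,0,0,0,4.0],[0.2,0,0,0,0,0,4.0]],
  ],
)

```text
time_s: 12.68
position: [0.631, -0.1922, 0.0468]
tool_rot: [[0.001, 0.999, -0.032], [-0.001, -0.032, -0.999], [-1.0, 0.001, 0.001]]
ft_force: [-3.3, 1.1, 7.4]
grip_width: 0.0497
```

>>> carry_out(
  motion=[
    [[0,0,0,0,0,0,5.0],[0,0,0,0,0,0,5.5],[0,0,0,0,0,0,6.1],[0,0,0,0,0,0,6.7],[0,0,0,0,0,0,6.7]],
  ],
)

```text
time_s: 13.1
position: [0.631, -0.1922, 0.0452]
tool_rot: [[0.0, 0.999, -0.032], [-0.0, -0.032, -0.999], [-1.0, 0.0, 0.0]]
ft_force: [0.4, 1.2, -0.1]
grip_width: 0.0666
```

>>> carry_out(
  motion=[
    [[-1,0,0,0,0,0,6.7],[-3,0,0,0,0,0,6.7],[-5,0,0,0,0,0,6.7],[-7,0,0,0,0,0,6.7],[-9,0,0,0,0,0,6.7]],
  ],
)

```text
time_s: 13.52
position: [0.631, -0.1922, 0.1371]
tool_rot: [[0.001, 0.999, -0.032], [-0.0, -0.032, -0.999], [-1.0, 0.001, 0.0]]
ft_force: [-0.0, 0.7, -0.2]
grip_width: 0.0669
```

```bash
python3 -c "
from plan import *
plan([(.472,-.126,.135,13,6.4,5)])"
```

```text
now [ 0.631  -0.1922  0.1371] -1.8 tilt -1.0 w 0.0669 F [-0.   0.7 -0.2] t 13.5167 q [-27.  37.  64.   0.  78. -25.]
[[[0.04, -3.22, -1.22, -0.05, 0.0, 0.0, 6.4], [0.08, -6.44, -2.44, -0.1, 0.0, 0.0, 6.4], [0.13, -9.66, -3.66, -0.16, 0.0, 0.0, 6.4], [0.17, -12.88, -4.88, -0.21, 0.0, 0.0, 6.4], [0.21, -16.1, -6.11, -0.26, 0.0, 0.0, 6.4]]]
```

>>> carry_out(
  motion=[
    [[0,-3.2,-1.2,-0.05,0,0,6.4],[0,-6.4,-2.4,-0.1,0,0,6.4],[0,-9.7,-3.7,-0.16,0,0,6.4],[0,-12.9,-4.9,-0.21,0,0,6.4],[0,-16.1,-6.1,-0.26,0,0,6.4]],
  ],
)

```text
time_s: 13.93
position: [0.4705, -0.1253, 0.136]
tool_rot: [[0.001, 0.974, 0.229], [-0.0, 0.229, -0.974], [-1.0, 0.001, 0.001]]
ft_force: [0.3, -0.4, 0.3]
grip_width: 0.0638
```

>>> carry_out(
  motion=[
    [[0,0,0,0,0,0,6.4],[0,0,0,0,0,0,6.4]],
  ],
)

```text
time_s: 14.1
position: [0.4714, -0.1257, 0.1364]
tool_rot: [[0.001, 0.974, 0.226], [-0.0, 0.226, -0.974], [-1.0, 0.001, 0.001]]
ft_force: [1.3, 0.1, 0.8]
grip_width: 0.0638
```

```bash
python3 -c "
from plan import *
plan([(.472,-.126,.031,13,6.4,1)])
from h import *
d=cam('side');cv2.imwrite('pics/s7.png',cv2.resize(d['image'][80:280,260:440],None,fx=3,fy=3)[:,:,::-1])
for X in ([.472,-.126,.052],[.472,-.126,.126]):print((proj(d,X)-[260,80])*3)"
```

```text
now [ 0.4714 -0.1257  0.1364] 13.0 tilt -1.0 w 0.0638 F [1.3 0.1 0.8] t 14.1 q [-29.  22.  94.   0.  64. -42.]
[[[10.54, 0.05, 0.05, 0.0, 0.0, 0.0, 6.4]]]
[345.09018444 235.61182044]
[348.96298796 175.1818155 ]
```

View pics/s7.png

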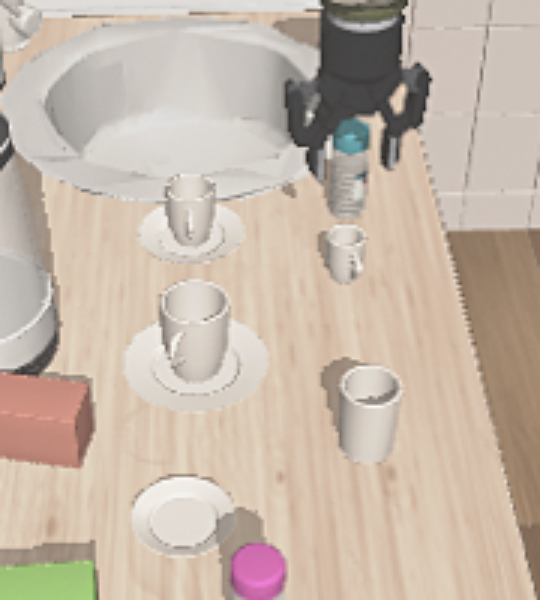

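The medium cup stands on its saucer at (190,215). The fingers straddle the small cup, whose rim at (346,237) is where predicted. Descending.

>>> carry_out(
  motion=[
    [[2.5,0,0,0,0,0,6.4],[5,0,0,0,0,0,6.4],[7.5,0,0,0,0,0,6.4],[9.5,0,0,0,0,0,6.4],[10.4,0,0,0,0,0,6.4]],
  ],
)

```text
time_s: 14.57
position: [0.4726, -0.1264, 0.0292]
tool_rot: [[-0.002, 0.974, 0.225], [0.001, 0.225, -0.974], [-1.0, -0.001, -0.001]]
ft_force: [-0.1, -0.1, -0.0]
grip_width: 0.0642
```

>>> carry_out(
  motion=[
    [[0,0,0,0,0,0,5.6],[0,0,0,0,0,0,5.0],[0,0,0,0,0,0,4.4],[0,0,0,0,0,0,3.8],[0,0,0,0,0,0,3.3]],
  ],
)

```text
time_s: 14.98
position: [0.4728, -0.1265, 0.0326]
tool_rot: [[0.003, 0.974, 0.226], [-0.002, 0.226, -0.974], [-1.0, 0.002, 0.002]]
ft_force: [-0.4, 0.1, 7.2]
grip_width: 0.0379
```

>>> carry_out(
  motion=[
    [[0,0,0,0,0,0,3.0],[0,0,0,0,0,0,3.0],[0,0,0,0,0,0,3.0],[0,0,0,0,0,0,3.0],[0,0,0,0,0,0,3.0]],
  ],
)

```text
time_s: 15.4
position: [0.4728, -0.1265, 0.0326]
tool_rot: [[0.003, 0.974, 0.226], [-0.002, 0.226, -0.974], [-1.0, 0.002, 0.002]]
ft_force: [-1.3, -0.7, 7.3]
grip_width: 0.0379
```

```bash
python3 -c "
from plan import *
plan([(.472,-.126,.14,13,3,5),(.545,.02,.14,13,3,6),(.639,.205,.14,13,3,9)])"
```

```text
now [ 0.4728 -0.1265  0.0326] 13.1 tilt -1.0 w 0.0379 F [-1.3 -0.7  7.3] t 15.4 q [-29.  31. 100.  -0.  48. -42.]
[[[-2.15, -0.01, -0.01, 0.0, 0.0, 0.0, 3.0], [-4.3, -0.02, -0.03, 0.0, 0.0, 0.0, 3.0], [-6.44, -0.04, -0.04, 0.0, 0.0, 0.0, 3.0], [-8.59, -0.05, -0.06, 0.0, 0.0, 0.0, 3.0], [-10.74, -0.06, -0.07, 0.0, 0.0, 0.0, 3.0]]]
[[[0.0, 1.73, -2.1, 0.0, 0.0, 0.0, 3.0], [0.0, 3.47, -4.19, 0.0, 0.0, 0.0, 3.0], [0.0, 5.2, -6.29, 0.0, 0.0, 0.0, 3.0], [0.0, 6.93, -8.39, 0.0, 0.0, 0.0, 3.0], [0.0, 8.66, -10.49, 0.0, 0.0, 0.0, 3.0]]]
[[[0.0, 1.73, -2.1, 0.0, 0.0, 0.0, 3.0], [0.0, 3.21, -3.87, 0.0, 0.0, 0.0, 3.0], [0.0, 4.69, -5.63, 0.0, 0.0, 0.0, 3.0], [0.0, 6.17, -7.4, 0.0, 0.0, 0.0, 3.0], [0.0, 7.65, -9.17, 0.0, 0.0, 0.0, 3.0]]]
[[[0.0, 1.48, -1.77, 0.0, 0.0, 0.0, 3.0], [0.0, 2.96, -3.54, 0.0, 0.0, 0.0, 3.0], [0.0, 4.44, -5.3, 0.0, 0.0, 0.0, 3.0], [0.0, 5.92, -7.07, 0.0, 0.0, 0.0, 3.0], [0.0, 7.4, -8.84, 0.0, 0.0, 0.0, 3.0]]]
```

>>> carry_out(
  motion=[
    [[-1.3,0,0,0,0,0,3.0],[-3.7,0,0,0,0,0,3.0],[-6.2,0,0,0,0,0,3.0],[-8.7,0,0,0,0,0,3.0],[-10.8,0,0,0,0,0,3.0]],
  ],
)

```text
time_s: 15.82
position: [0.472, -0.126, 0.1415]
tool_rot: [[0.001, 0.974, 0.226], [-0.001, 0.226, -0.974], [-1.0, 0.001, 0.001]]
ft_force: [0.4, -0.2, -2.0]
grip_width: 0.0383
```

>>> carry_out(
  motion=[
    [[0,1.2,-1.5,0,0,0,3.0],[0,3.0,-3.7,0,0,0,3.0],[0,4.9,-5.9,0,0,0,3.0],[0,6.8,-8.2,0,0,0,3.0],[0,8.7,-10.5,0,0,0,3.0]],
  ],
)

```text
time_s: 16.23
position: [0.5333, -0.0028, 0.1398]
tool_rot: [[0.001, 0.974, 0.226], [-0.0, 0.226, -0.974], [-1.0, 0.001, 0.0]]
ft_force: [-0.3, -0.6, -2.2]
grip_width: 0.0381
```

>>> carry_out(
  motion=[
    [[0,1.7,-2.0,0,0,0,3.0],[0,3.2,-3.8,0,0,0,3.0],[0,4.7,-5.6,0,0,0,3.0],[0,6.2,-7.4,0,0,0,3.0],[0,7.7,-9.2,0,0,0,3.0]],
  ],
)

```text
time_s: 16.65
position: [0.5874, 0.1042, 0.1397]
tool_rot: [[0.0, 0.974, 0.226], [0.0, 0.226, -0.974], [-1.0, 0.0, 0.0]]
ft_force: [0.8, -0.9, -2.1]
grip_width: 0.038
```

>>> carry_out(
  motion=[
    [[0,1.6,-1.9,0,0,0,3.0],[0,3.2,-3.8,0,0,0,3.0],[0,4.8,-5.7,0,0,0,3.0],[0,6.3,-7.5,0,0,0,3.0],[0,7.4,-8.8,0,0,0,3.0]],
  ],
)

```text
time_s: 17.07
position: [0.6397, 0.2073, 0.1395]
tool_rot: [[0.0, 0.974, 0.227], [0.0, 0.227, -0.974], [-1.0, 0.0, -0.0]]
ft_force: [-0.3, -0.8, -1.0]
grip_width: 0.038
```

>>> carry_out(
  motion=[
    [[0,0,0,0,0,0,3.0],[1,0,0,0,0,0,3.0],[2.5,0,0,0,0,0,3.0],[4.5,0,0,0,0,0,3.0],[6,0,0,0,0,0,3.0]],
  ],
)

```text
time_s: 17.48
position: [0.6384, 0.2042, 0.0775]
tool_rot: [[-0.002, 0.974, 0.225], [-0.0, 0.225, -0.974], [-1.0, -0.002, 0.0]]
ft_force: [0.4, 0.7, -2.2]
grip_width: 0.0379
```

```bash
python3 -c "
from plan import *
plan([(.639,.205,.042,13,3,1)])
from h import *
d=cam('side');cv2.imwrite('pics/s8.png',cv2.resize(d['image'][110:310,230:430],None,fx=3,fy=3)[:,:,::-1])
print((proj(d,[.639,.205,.005])-[230,110])*3)"
```

```text
now [0.6384 0.2042 0.0775] 13.0 tilt -1.0 w 0.0379 F [ 0.4  0.7 -2.2] t 17.4833 q [ 8. 42. 66. -0. 72. -5.]
[[[3.55, 0.08, -0.06, 0.0, 0.0, 0.0, 3.0]]]
[272.93300448 431.01892247]
```

View pics/s8.png

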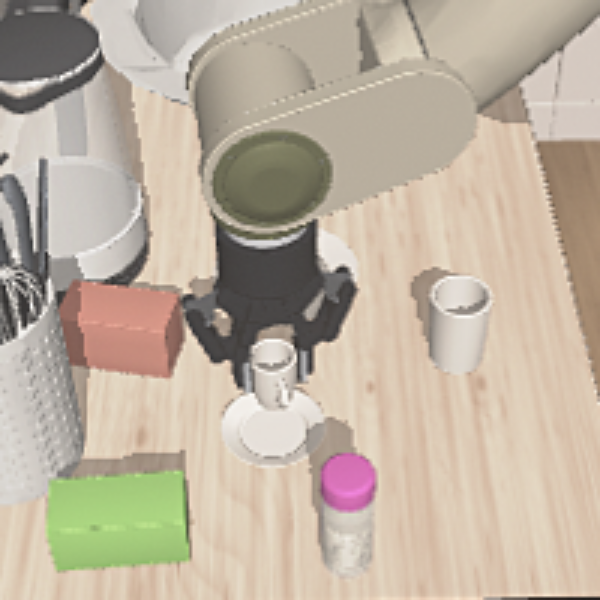

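The small cup hangs over the small saucer at (273,375), well at (273,431), and nothing is near the fingers. Lowering it.

>>> carry_out(
  motion=[
    [[0.8,0,0,0,0,0,3.0],[1.7,0,0,0,0,0,3.0],[2.5,0,0,0,0,0,3.0],[3.1,0,0,0,0,0,3.0],[3.4,0,0,0,0,0,3.0]],
  ],
)

```text
time_s: 17.95
position: [0.6392, 0.2052, 0.0445]
tool_rot: [[-0.001, 0.974, 0.226], [-0.0, 0.226, -0.974], [-1.0, -0.001, -0.0]]
ft_force: [0.0, -0.5, -1.9]
grip_width: 0.0381
```

>>> carry_out(
  motion=[
    [[0.1,0,0,0,0,0,3.0],[0.2,0,0,0,0,0,3.0],[0.3,0,0,0,0,0,3.0],[0.4,0,0,0,0,0,3.0],[0.4,0,0,0,0,0,3.0]],
  ],
)

```text
time_s: 18.37
position: [0.6394, 0.2054, 0.0414]
tool_rot: [[0.0, 0.974, 0.226], [0.0, 0.226, -0.974], [-1.0, 0.0, 0.0]]
ft_force: [-0.4, 0.7, -2.2]
grip_width: 0.0379
```

>>> carry_out(
  motion=[
    [[0.1,0,0,0,0,0,3.0],[0.2,0,0,0,0,0,3.0],[0.3,0,0,0,0,0,3.0],[0.4,0,0,0,0,0,3.0],[0.4,0,0,0,0,0,3.0]],
  ],
)

```text
time_s: 18.78
position: [0.6394, 0.2054, 0.0377]
tool_rot: [[0.0, 0.974, 0.226], [-0.0, 0.226, -0.974], [-1.0, 0.0, 0.0]]
ft_force: [-1.0, 0.3, 1.7]
grip_width: 0.0383
```

>>> carry_out(
  motion=[
    [[0.1,0,0,0,0,0,3.0],[0.1,0,0,0,0,0,3.0],[0.1,0,0,0,0,0,3.0]],
  ],
)

```text
time_s: 19.03
position: [0.6395, 0.2054, 0.0377]
tool_rot: [[0.001, 0.974, 0.226], [0.0, 0.226, -0.974], [-1.0, 0.001, 0.0]]
ft_force: [-4.5, -0.7, 8.9]
grip_width: 0.0379
```

Contact. Release, go up, then move back from the scene for a final look.

>>> carry_out(
  motion=[
    [[0,0,0,0,0,0,3.9],[0,0,0,0,0,0,4.4],[0,0,0,0,0,0,5.0],[0,0,0,0,0,0,5.6],[0,0,0,0,0,0,5.6]],
  ],
)

```text
time_s: 19.45
position: [0.6394, 0.2053, 0.0361]
tool_rot: [[-0.0, 0.974, 0.226], [-0.0, 0.226, -0.974], [-1.0, -0.0, -0.0]]
ft_force: [-0.5, 0.7, 1.0]
grip_width: 0.056
```

>>> carry_out(
  motion=[
    [[-1,0,0,0,0,0,5.6],[-3,0,0,0,0,0,5.6],[-5.5,0,0,0,0,0,5.6],[-8.5,0,0,0,0,0,5.6],[-12,0,0,0,0,0,5.6]],
  ],
)

```text
time_s: 19.87
position: [0.6388, 0.2053, 0.1572]
tool_rot: [[-0.002, 0.974, 0.226], [-0.0, 0.226, -0.974], [-1.0, -0.002, -0.0]]
ft_force: [1.3, 0.3, -0.7]
grip_width: 0.0561
```

>>> carry_out(
  motion=[
    [[0,-4,-1,0,0,0,5.6],[0,-8,-2,0,0,0,5.6],[0,-12,-3,0,0,0,5.6],[0,-16,-4,0,0,0,5.6],[0,-20,-5,0,0,0,5.6]],
  ],
)

```text
time_s: 20.28
position: [0.4313, 0.2087, 0.157]
tool_rot: [[0.001, 0.974, 0.226], [0.0, 0.226, -0.974], [-1.0, 0.001, -0.0]]
ft_force: [0.7, -0.0, 0.5]
grip_width: 0.0558
```

>>> carry_out(
  motion=[
    [[-1,-2,-3,0,0,0,5.6],[-2,-4,-6,0,0,0,5.6],[-3,-6,-9,0,0,0,5.6],[-3,-7,-12,0,0,0,5.6],[-3,-8,-15,0,0,0,5.6]],
  ],
)

```text
time_s: 20.7
position: [0.3203, 0.3381, 0.1879]
tool_rot: [[0.002, 0.974, 0.226], [0.001, 0.226, -0.974], [-1.0, 0.003, -0.001]]
ft_force: [0.9, 0.2, 0.3]
grip_width: 0.0559
```

>>> carry_out(
  motion=[
    [[0,0,0,0,0,0,5.6],[0,0,0,0,0,0,5.6],[0,0,0,0,0,0,5.6]],
  ],
)

```text
time_s: 20.95
position: [0.3216, 0.3367, 0.1867]
tool_rot: [[0.001, 0.974, 0.226], [0.0, 0.226, -0.974], [-1.0, 0.001, 0.0]]
ft_force: [-0.3, -0.2, 0.2]
grip_width: 0.0559
```

```bash
python3 -c "
from h import *
o=env.observe();print(o['position'],o['ft_force'],o['time_s'])
t=cam('top');s=cam('side')
a=cv2.resize(t['image'][150:290,155:465],None,fx=2.5,fy=2.5,interpolation=cv2.INTER_CUBIC);b=cv2.resize(s['image'][110:300,230:550],None,fx=2.4,fy=2.4)
cv2.imwrite('pics/t9.png',a[:,:,::-1]);cv2.imwrite('pics/s9.png',b[:,:,::-1])
for n,x,y,h in(('large',.628,.013,.087),('med',.631,-.192,.071),('small',.639,.205,.057)):print(n,((proj(t,[x,y,h])-[155,150])*2.5).round(),((proj(t,[x,y,.013])-[155,150])*2.5).round())"
```

```text
[0.32164221 0.33668541 0.18669623] [-0.30842249 -0.2260577   0.18645459] 20.95
large [419.  92.] [414. 100.]
med [651.  95.] [634. 101.]
small [198.  78.] [204.  84.]
```

View pics/t9.png

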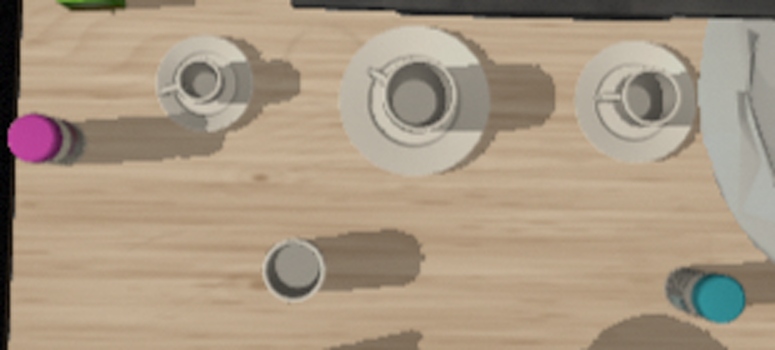

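View pics/s9.png

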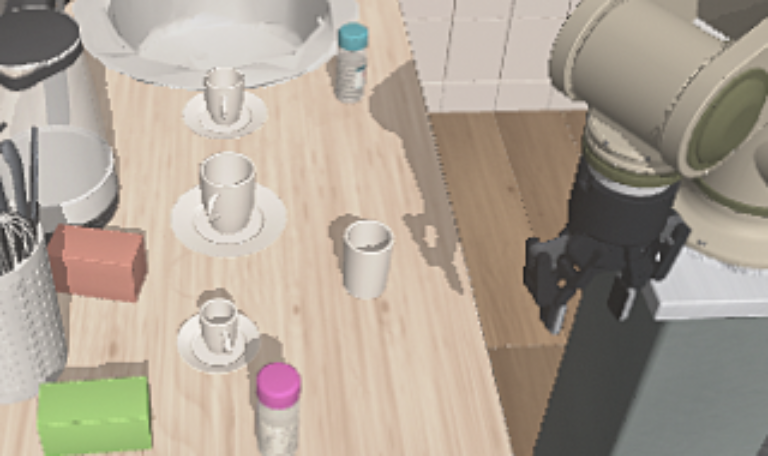

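All three cups stand upright in their wells. Their rims, at (198,83), (417,96) and (651,97), are within about 5 crop pixels (around 4 mm) of where centred cups should appear. The beaker, jars and carton look unmoved, and the gripper is clear.

```bash
python3 -c "
from rig import env
print(env.close_job())"
```

```text
the job is handed in; nothing more can be done
None
```

All three cups are standing upright on their own saucers, and I handed the job in at about 21 s of the 88 s allowed. I gripped each cup across its plain sides, lowered it until the wrist force showed contact (7–10 N), then opened the gripper and backed off.

- **Cup positions:** in the last top view the rims lie within about 4 mm of where centred cups should appear (the limit is 12 mm). The small cup is the furthest off.
- **Other objects:** saucers, beaker, jars and carton look unmoved by eye in the last pictures, and the arm is clear with no force on it. I did not re-measure their positions or check the cups' tilt in numbers.
- **Measurements that disagreed:** rim heights triangulated from the two views came out 3–8 mm lower than the given cup heights. I put this down to my reading of the rim centres in the side view. It made no difference to the grasps or placements.
- **Pictures:** I viewed 12 of the 14 allowed.

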